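# Hang the sachet caddy and pack the cup lids in their tin

## Task

Someone left the sachet caddy standing in the cup-lid tin: lift it out, hook it over the rail about a hand's width (8 to 10 cm) to one side of the red band and slide it along the rail, without lifting it off, until the hook sits on the red band. Pack every cup lid in the tin, flat on its floor in one layer with knobs up: the blue lid in the middle and the green ones close around it. Leave the other things on the counter where they are.

Things in the scene. Friction and masses are not known exactly. Their poses are not given: they have to be found in the camera images.
- blue_mid (a point): the one blue cup lid: disc 64 mm across and 8 mm thick with bevelled foot, upright peg knob 16 mm across and 28 mm high on its centre, 36 mm high in all, 60 g. The point lies on its axis half-way up, 18 mm above its underside; z is its axis. White knob.
- w1_mid (a point): a green cup lid: disc 64 mm across and 8 mm thick with bevelled foot, upright peg knob 16 mm across and 28 mm high on its centre, 36 mm high in all, 60 g. The point lies on its axis half-way up, 18 mm above its underside; z is its axis. Wooden knob. Five or six green lids are present.
- w2_mid (a point): a green cup lid: disc 64 mm across and 8 mm thick with bevelled foot, upright peg knob 16 mm across and 28 mm high on its centre, 36 mm high in all, 60 g. The point lies on its axis half-way up, 18 mm above its underside; z is its axis. Wooden knob. Five or six green lids are present.
- w3_mid (a point): a green cup lid: disc 64 mm across and 8 mm thick with bevelled foot, upright peg knob 16 mm across and 28 mm high on its centre, 36 mm high in all, 60 g. The point lies on its axis half-way up, 18 mm above its underside; z is its axis. Wooden knob. Five or six green lids are present.
- w4_mid (a point): a green cup lid: disc 64 mm across and 8 mm thick with bevelled foot, upright peg knob 16 mm across and 28 mm high on its centre, 36 mm high in all, 60 g. The point lies on its axis half-way up, 18 mm above its underside; z is its axis. Wooden knob. Five or six green lids are present.
- w5_mid (a point): a green cup lid: disc 64 mm across and 8 mm thick with bevelled foot, upright peg knob 16 mm across and 28 mm high on its centre, 36 mm high in all, 60 g. The point lies on its axis half-way up, 18 mm above its underside; z is its axis. Wooden knob. Five or six green lids are present.
- w6_mid (a point): a green cup lid: disc 64 mm across and 8 mm thick with bevelled foot, upright peg knob 16 mm across and 28 mm high on its centre, 36 mm high in all, 60 g. The point lies on its axis half-way up, 18 mm above its underside; z is its axis. Wooden knob. Five or six green lids are present.
- tin: open round aluminium tin, fixed: 206 mm inside, wall 3 mm, floor 4 mm thick, 40 mm high. Origin at the centre of its underside on the table
- caddy_hook (a point): hook of the sachet caddy: 6 mm wire, 24 mm wide inside, peaked on top, stem on -x, free tip on +x ending 108 mm above the caddy's underside; a rail enters from +x between tip and box. This point is where the rail's axis lies when seated: over the box's middle, 124 mm above the underside. x: from stem to tip, y: along the rail when hung, z up
- rail: fixed steel rail, 12 mm thick and 340 mm long, running along this frame's y on two 16 mm posts (at y = -170 and +170 mm, 188 mm high, feet 64 mm across). Its axis is 180 mm above the table. Origin on the table under the middle of the rail; x points away from the robot's side
- mark: red band, 24 mm long, round the rail, level with it and no obstacle. Origin on the table straight under the band's centre
- caddy_grip (a point): sachet caddy (about 220 g; grey box 60 (x) x 70 (y) x 55 mm high, sachets up to 66 mm; stands in the tin at first). This point is on its upright orange handle, 38 mm straight above the hook point and 162 mm above the underside; same axes. Handle: block 26 (x) x 12 (y) x 45 mm high, from 26 mm below to 19 mm above this point
- mug: bystander: white mug, 80 mm high, 76 mm across, its handle on +y reaching about 65 mm from the axis; origin at the centre of its underside. Leave alone
- jar: bystander: amber jar, 72 mm across, 110 mm high; origin at the centre of its underside. Leave alone
- cups: bystander: stack of paper cups, 75 mm across, 130 mm high; origin at the centre of its underside. Leave alone
- spoon: bystander: steel spoon, 150 mm long, lying flat; origin at its middle on the table. Leave alone
- bowl: bystander: blue bowl, 100 mm across, 50 mm high; origin at the centre of its underside. Leave alone
- napkins: bystander: wooden napkin block 90 x 90 x 50 mm; origin at the centre of its underside. Leave alone
Things that resemble listed ones, but are neither listed nor needed, are in the scene too. What is shaped like the part that bears w2_mid but pink is not meant.

How it is judged:
By the outcome, as a careful person would: the job done as asked, in the order asked, and still so for the second after the job is handed in, with the robot touching nothing.
Of w1, w2, w3, w4, w5, w6 only 5 to 6 are there at a start; the rules pass over those that are not, and their reading is None.
At some moment in a run one of blue, w1, w2, w3, w4, w5, w6 may be knocked a few centimetres aside while the robot is not near it.
It also fails if it takes over 210 s, if anything falls off the work surface, if the arm or the gripper's body presses on something with over 40 N, if the wrist force passes 120 N, or if a joint passes its speed limit or range.

## Robot

A 6-joint arm with a two-finger parallel gripper is mounted at the origin on the work surface. World frame = base frame: x ahead of the robot, y to its left, z up, the work surface at z = 0. Lengths are in m, angles in rad, forces in N, time in s.
With the tool pointing down it reaches from about 0.275 to 0.725 m from the base axis. Payload 5.6 kg.
Tool frame: the origin (TCP) lies at the very end of the fingers, on their centre line; the grasp point (between the pads) lies 19 mm behind it; z points along the fingers, x is the direction in which the jaws open and shut, and the axes are right-handed (so a half turn about z gives the same grasp; the last joint's range is limited). The gripper opens to 85 mm and grips with 20 to 120 N. Pads are 22 mm wide; open, the fingers measure 114 mm over their backs; the gripper's body (76 mm by 85 mm) begins 54 mm behind the grasp point. The pads swing forward as they close: fully open they stand 13 mm farther back than shut.
Start: joints at [-1.057, 0.255, 0.108, 0, -1.424, -0.285], TCP at [0.125, -0.536, 0.209] pointing down, gripper open.
Joint ranges: [-2.95, 2.95], [-1.21, 1.97], [-1.09, 1.5], [-2.87, 1.71], [-2.94, -0.07], [-3.05, 3.05]. Speed limits (rad/s): [2.57, 2.57, 3.14, 3.14, 3.14, 3.14].

## Interface

Orientations are given as a unit quaternion [x, y, z, w].
In Python, from station import monitor, vision, job gives the robot as it stands.
- The arm moves only by the shell command python3 -m crank 'ROWS' [OPENING] [FORCE]. ROWS is JSON, a list of rows, each a list of 2 entries, a list of its own where there are three numbers: the shift along the tool's x, y, z in m, then the turn, a rotation vector about the tool's x, y, z in rad. In form: [[[x, y, z], [rx, ry, rz]], ...]. A call has 1 to 12 rows; each row is the pose to reach, as a shift and turn from the pose commanded when the call began, along the tool's axes at that moment; what a row does not reach only later rows make up. A row lasts 1/10 s, in which the tool goes at most 50 mm and 8.59 degrees, less where a joint would pass 70% of its speed; a pose out of reach is approached as far as the arm can. A call with a gripper value outside its range is refused whole. OPENING is the finger opening in m, from 0 to 0.0854, set as the call begins (- or left out, the last holds). The fingers move at their own pace and stop on an object; FORCE is the grip in N (left out, the last holds). Time passes only in rows, so rows that repeat a pose let the fingers close. It gives the time, the measured TCP pose, the force and the opening at its end, in the units of the state.
- monitor.sense(): the state, without advancing time (a new reading comes with each control period).
- vision.grab_frame(name): name is "scene" or "top" or "wrist"; returns the picture (400x640x3 uint8, red, green, blue); there is no depth.
- vision.camera_model(name): a dict with "fovy" (degrees; the focal length in pixels is half the picture's height over the tangent of half this angle, whatever the lens; pixels are square), "cx", "cy" (the principal point, pixels), "distortion" ([k1, k2, p1, p2, k3] as OpenCV has them; the pictures are not rectified), "extrinsics" (4x4, takes a point from camera to world coordinates); the wrist camera has in their place "hand_eye" (4x4, takes a point from camera to tool coordinates, whose origin is the TCP and whose axes are the tool frame's). Camera axes: x right, y down, z forward; pixel columns grow to the right and rows downward; lengths in m; the calibration is good to about 2 mm. A picture is of the moment at which its call begins: read the wrist's pose just before it. camera_model takes no time and is no camera call.
- job.hand_in(): hands the job in, once; it reports no verdict.
The state is a dict: "time_s": time; "joints": joint angles; "joint_vel": joint speeds; "tau": joint torques, N m; "ee_pos": TCP position; "orientation": TCP orientation; "contact_force": force on the tool from outside, world axes, zero at the start; "moment": the same for the moment, N m; "width": opening from 0.0 (shut) to 1.0 (fully open).
Only numpy, scipy, OpenCV 4.12 (cv2) and the standard library are available. Lean on these libraries where they do the work, as an engineer would, in place of code of your own. Each camera call takes 0.05 s, during which the arm holds its last target. There are 200 camera calls.

## Working session

There is one attempt and no reset: what is moved stays moved. The work goes in short steps, Python scripts to look and compute and a shell command to move; the robot and the scene stay as the last step left them, time stands still between calls to the robot, and variables do not carry over. Pictures are saved under pics/ and viewed, about 12 in all and at most 16, crops included, and the job is handed in when it is done.

```bash
ls; mkdir -p pics; python3 - <<'E'
from station import monitor, vision
import cv2, json
s=monitor.sense(); print(s)
for n in ("scene","top","wrist"):
    im=vision.grab_frame(n); cv2.imwrite(f"pics/{n}0.png",im[:,:,::-1]); 
    m=vision.camera_model(n); print(n,{k:(v.round(4).tolist() if hasattr(v,'round') and not isinstance(v,float) else v) for k,v in m.items()})
E
```

```text
pics
{'time_s': 0.0, 'joints': array([-1.05741408e+00,  2.55715946e-01,  1.07013778e-01, -4.57004899e-04,
       -1.42387933e+00, -2.84585892e-01]), 'joint_vel': array([ 0.00022797,  0.00111261,  0.00036172, -0.00037148, -0.00067754,
        0.00113674]), 'tau': array([ 4.95356726e-04, -3.86623657e+01,  2.37938762e+01,  5.36520347e+00,
       -6.09209077e-03,  2.37701720e-06]), 'ee_pos': array([ 0.12466806, -0.53514373,  0.20821856]), 'orientation': array([ 6.21795580e-01,  7.83179040e-01,  5.45734526e-04, -7.41595760e-04]), 'contact_force': array([-0.52869508,  0.83388634, -0.52697051]), 'moment': array([ 0.03689594,  0.00109007, -0.03993398]), 'width': 1.0026183469101473}
scene {'fovy': 52.174926329880314, 'cx': 323.47305333982524, 'cy': 202.6034420737985, 'distortion': [0.0185, 0.0, 0.0, 0.0, 0.0], 'extrinsics': [[0.3333, 0.6004, -0.7269, 1.5357], [0.9428, -0.2198, 0.2507, -0.3602], [-0.0093, -0.7689, -0.6393, 0.963], [0.0, 0.0, 0.0, 1.0]]}
top {'fovy': 56.816144361772714, 'cx': 319.67807547290494, 'cy': 196.34293759781974, 'distortion': [0.005, 0.0, 0.0, 0.0, 0.0], 'extrinsics': [[-0.0256, -0.9854, 0.1682, 0.4218], [-0.9992, 0.0203, -0.0331, -0.0256], [0.0292, -0.1689, -0.9852, 1.179], [0.0, 0.0, 0.0, 1.0]]}
wrist {'fovy': 64.18335824325239, 'cx': 319.31312681618084, 'cy': 197.9113295921908, 'distortion': [-0.0249, 0.0, 0.0, 0.0, 0.0], 'hand_eye': [[1.0, -0.0003, -0.0001, -0.0008], [0.0003, 0.9587, 0.2844, -0.0713], [0.0, -0.2844, 0.9587, -0.1653], [0.0, 0.0, 0.0, 1.0]]}
```

View pics/top0.png

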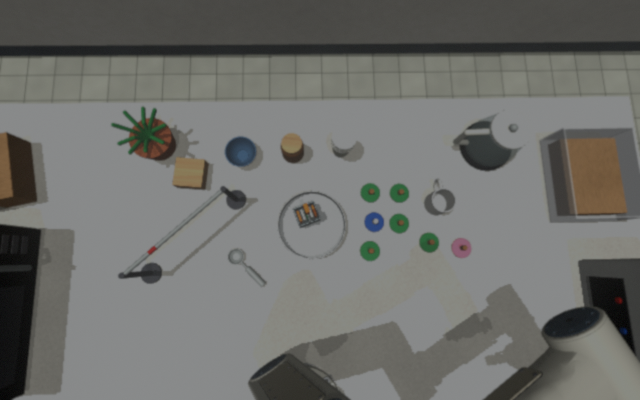

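View pics/scene0.png

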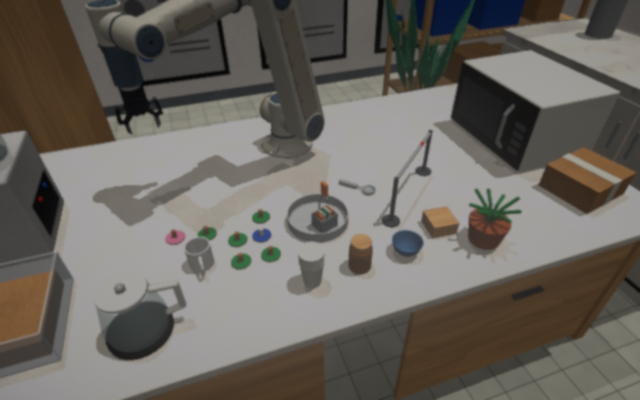

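Top view: five green lids at (370,193), (400,193), (399,223), (370,251) and (429,243). The blue one is at (374,222) and a pink decoy at (461,248). The tin with the caddy is at (313,225), the rail runs (123,273) to (222,190), and the red band is at (152,250).

```bash
cat > h.py <<'E'
import numpy as np, cv2
from scipy.spatial.transform import Rotation as R
from station import monitor, vision
def cam(n, s=None):
    m=vision.camera_model(n); f=200/np.tan(np.radians(m['fovy'])/2)
    K=np.array([[f,0,m['cx']],[0,f,m['cy']],[0,0,1]]); D=np.array(m['distortion'])
    if n=='wrist':
        T=np.eye(4); T[:3,:3]=R.from_quat(s['orientation']).as_matrix(); T[:3,3]=s['ee_pos']; E=T@np.array(m['hand_eye'])
    else: E=np.array(m['extrinsics'])
    return K,D,E
def rays(c,uv):
    K,D,E=c; p=cv2.undistortPoints(np.float64(uv).reshape(-1,1,2),K,D).reshape(-1,2)
    return E[:3,3],(E[:3,:3]@np.c_[p,np.ones(len(p))].T).T
def plane(c,uv,z):
    o,d=rays(c,uv); return o+d*((z-o[2])/d[:,2])[:,None]
def tri(c1,u1,c2,u2):
    o1,d1=rays(c1,[u1]); o2,d2=rays(c2,[u2]); A=np.c_[d1[0],-d2[0]]
    t=np.linalg.lstsq(A,o2-o1,rcond=None)[0]; a=o1+t[0]*d1[0]; b=o2+t[1]*d2[0]
    return (a+b)/2,np.linalg.norm(a-b)
def proj(c,P):
    K,D,E=c; W=np.linalg.inv(E)
    return cv2.projectPoints(np.float64(P).reshape(-1,1,3),cv2.Rodrigues(W[:3,:3])[0],W[:3,3],K,D)[0].reshape(-1,2)
def mask(im,h0,h1,s=90,v=30):
    H=cv2.cvtColor(im,cv2.COLOR_RGB2HSV); return cv2.inRange(H,(h0,s,v),(h1,255,255))
def blobs(m,amin=30):
    n,l,st,c=cv2.connectedComponentsWithStats(m); return [(c[i],st[i]) for i in range(1,n) if st[i][4]>=amin]
COL={'green':(45,90),'blue':(105,130),'pink':(150,172),'red':(174,180)}
def hull_center(m,st):
    x,y,w,h,a=st; sub=np.zeros_like(m); sub[y:y+h,x:x+w]=m[y:y+h,x:x+w]
    p=np.vstack([c.reshape(-1,2) for c in cv2.findContours(sub,cv2.RETR_EXTERNAL,cv2.CHAIN_APPROX_NONE)[0]])
    M=cv2.moments(cv2.convexHull(p)); return np.array([M['m10']/M['m00'],M['m01']/M['m00']])
def look(n,name):
    s=monitor.sense(); im=vision.grab_frame(n); cv2.imwrite(f'pics/{name}.png',im[:,:,::-1]); return im,cam(n,s)
E
python3 - <<'E'
from h import *
im=cv2.imread('pics/top0.png')[:,:,::-1].copy(); c=cam('top')
im2=cv2.imread('pics/scene0.png')[:,:,::-1].copy()
for n,(a,b) in COL.items():
    m=mask(im,a,b)
    for cc,st in blobs(m,8): print(n,cc.round(1),st[4],plane(c,[hull_center(m,st)] if st[4]>20 else [cc],.18 if n=='red' else .006)[0].round(4))
print('rail ends',plane(c,[(123,275),(223,190)],.18).round(3))
a=cv2.resize(im[165:275,90:480],None,fx=2.05,fy=2.05,interpolation=3)
b=cv2.resize(im2[160:290,140:400],None,fx=2.8,fy=2.8,interpolation=3)
w=800; o=np.zeros((a.shape[0]+b.shape[0],w,3),np.uint8); o[:a.shape[0],:a.shape[1]]=a[:,:w]; o[a.shape[0]:,:b.shape[1]]=b[:,:w]
print(o.shape); cv2.imwrite('pics/crop1.png',np.clip(o[:,:,::-1]*1.3,0,255).astype(np.uint8))
E
```

```text
green [142.7 131.3] 582 [0.8545 0.5189 0.006 ]
green [369.7 192.4] 219 [ 0.6318 -0.2275  0.006 ]
green [398.8 192.8] 212 [ 0.6291 -0.3229  0.006 ]
green [398.5 223.1] 229 [ 0.5305 -0.3155  0.006 ]
green [428.3 241.9] 223 [ 0.468  -0.4077  0.006 ]
green [369.4 250.6] 236 [ 0.4456 -0.2178  0.006 ]
blue [242.9 152.5] 396 [0.7737 0.1825 0.006 ]
blue [373.7 221.7] 243 [ 0.5364 -0.2362  0.006 ]
blue [623.2 330.7] 44 [ 0.1814 -0.9927  0.006 ]
rail ends [[0.395 0.458 0.18 ]
 [0.615 0.204 0.18 ]]
(589, 800, 3)
```

View pics/crop1.png

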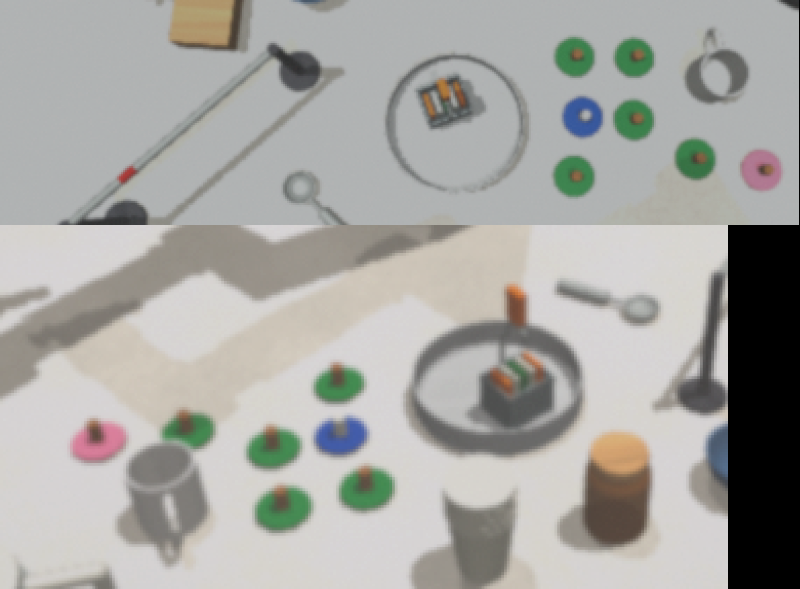

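All five green lids have wooden knobs and match the description. The pink one at (461,248) is the excluded decoy, and the blue lid has the white knob. In the scene crop the caddy's stem is left of the handle. Next I work out rough positions and a close view.

```bash
cat >> h.py <<'E'
def go(pos,yaw_deg):
    """print tool-frame shift / turn about tool z to reach pos with jaw axis at yaw (tool down)"""
    s=monitor.sense(); Rm=R.from_quat(s['orientation'])
    y=np.radians(yaw_deg); x=np.array([np.cos(y),np.sin(y),0]); z=np.array([0,0,-1.]); 
    G=R.from_matrix(np.c_[x,np.cross(z,x),z]); sh=Rm.inv().apply(np.array(pos)-s['ee_pos']); rv=(Rm.inv()*G).as_rotvec()
    print('shift',sh.round(4),'turn',rv.round(3),'rows>=',int(np.ceil(max(np.linalg.norm(sh)/.05,np.linalg.norm(rv)/.15))),'F',s['contact_force'].round(1),'t',round(s['time_s'],1),'w',round(float(s['width']),3))
E
python3 - <<'E'
from h import *
t=cam('top'); sc=cam('scene')
print('tin',plane(t,[(313,225)],.02)); print('handle',tri(t,(306,207),sc,(324.3,189)))
print('mark',plane(t,[(152,250)],.18))
print('cups,jar,mug,spoon,bowl,napk',plane(t,[(343,140),(292,146),(443,203),(248,266),(240,152),(190,173)],.04).round(3))
go((.40,-.08,.36),90)
E
```

```text
tin [[ 0.52890318 -0.04124574  0.02      ]]
handle (array([ 0.56560898, -0.02163616,  0.16501204]), np.float64(0.001214593507704261))
mark [[0.45788908 0.3869678  0.18      ]]
cups,jar,mug,spoon,bowl,napk [[ 0.799 -0.144  0.04 ]
 [ 0.781  0.02   0.04 ]
 [ 0.587 -0.451  0.04 ]
 [ 0.408  0.157  0.04 ]
 [ 0.764  0.185  0.04 ]
 [ 0.699  0.34   0.04 ]]
shift [ 0.3812  0.3714 -0.1511] turn [-0.    -0.001  0.229] rows>= 12 F [-0.8 -0.4  0.2] t 0.1 w 1.001
```

```bash
python3 -m crank '[[[0.38,0.37,-0.15],[0,0,0.229]],[[0.38,0.37,-0.15],[0,0,0.229]],[[0.38,0.37,-0.15],[0,0,0.229]],[[0.38,0.37,-0.15],[0,0,0.229]],[[0.38,0.37,-0.15],[0,0,0.229]],[[0.38,0.37,-0.15],[0,0,0.229]],[[0.38,0.37,-0.15],[0,0,0.229]],[[0.38,0.37,-0.15],[0,0,0.229]],[[0.38,0.37,-0.15],[0,0,0.229]],[[0.38,0.37,-0.15],[0,0,0.229]],[[0.38,0.37,-0.15],[0,0,0.229]],[[0.38,0.37,-0.15],[0,0,0.229]]]'
python3 -m crank '[[[0,0,0],[0,0,0]],[[0,0,0],[0,0,0]]]'; python3 -c "
from h import *
look('wrist','w1')"
```

```text
time_s: 1.35
ee_pos: [0.4011, -0.0778, 0.3593]
orientation: [0.705, 0.709, 0.0, -0.0]
contact_force: [-0.5, -0.4, -0.4]
width: 1.0
time_s: 1.55
ee_pos: [0.3985, -0.0821, 0.3588]
orientation: [0.707, 0.707, -0.0, -0.0]
contact_force: [-0.1, 0.1, 0.2]
width: 1.003
```

View pics/w1.png

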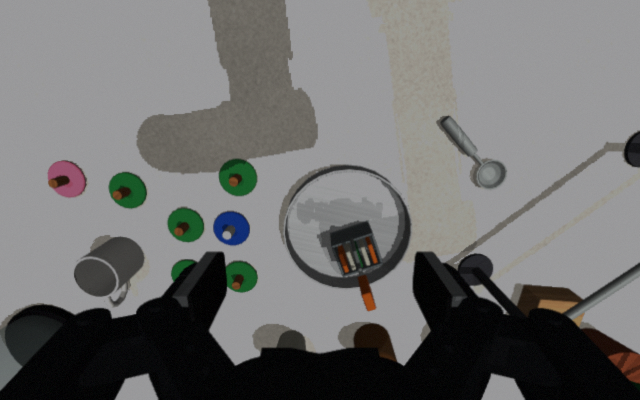

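The wrist view shows the tin at (346,226), the caddy box at (352,248), and its orange handle at (366,292). I need an enlarged view of the handle and stem.

```bash
python3 - <<'E'
from h import *
a=cv2.imread('pics/w1.png')[205:325,300:420]; b=cv2.imread('pics/scene0.png')[170:235,285:350]
a=cv2.resize(a,(480,480),interpolation=2); b=cv2.resize(b,(320,320),interpolation=2)
o=np.zeros((480,800,3),np.uint8); o[:,:480]=a; o[:320,480:]=b
cv2.imwrite('pics/crop2.png',np.clip(o*1.6,0,255).astype(np.uint8))
E
```

```text
(no output)
```

View pics/crop2.png

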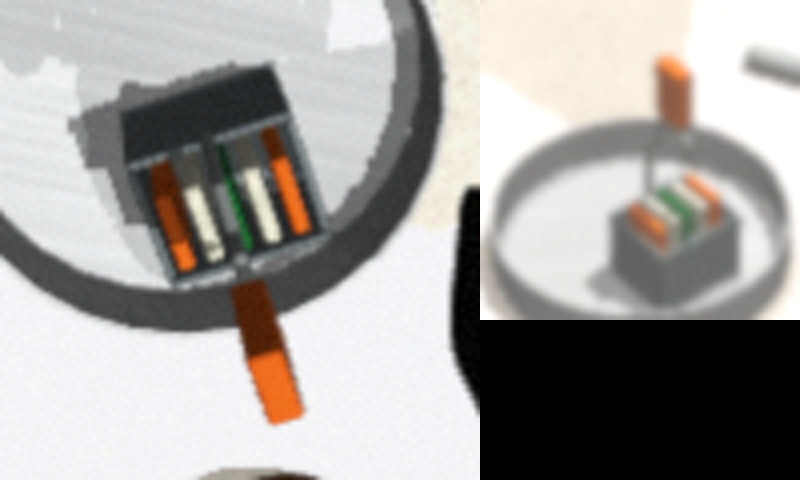

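```bash
python3 - <<'E'
from h import *
s=monitor.sense(); w=cam('wrist',s); sc=cam('scene'); t=cam('top')
q=np.array([(250,357),(283,345),(303,408),(272,423)])/4+np.array([300,205])
P=plane(w,q,.185); print(P.round(4), P.mean(0).round(4))
print('x axis',np.degrees(np.arctan2(*((P[2]+P[3]-P[0]-P[1])[[1,0]]))),'len',np.linalg.norm((P[2]+P[3]-P[0]-P[1])/2),np.linalg.norm((P[1]+P[2]-P[0]-P[3])/2))
bq=np.array([(122,110),(272,65)])/4+np.array([300,205]); B=plane(w,bq,.004); print('box edge',B.round(4),np.degrees(np.arctan2(*(B[1]-B[0])[[1,0]])))
bt=np.array([(130,165),(290,118),(325,232),(172,282)])/4+np.array([300,205]); B=plane(w,bt,.059); print('boxtop',B.round(4),B.mean(0).round(4))
c=P.mean(0)[:2]
for sg in (1,-1):
    a=np.radians(17)+(0 if sg>0 else np.pi); d=np.array([np.cos(a),np.sin(a)])
    pts=[[*(c-d*.015),.07],[*(c-d*.015),.112],[*(c+d*.015),.112]]
    print(sg,'scene crop stem lo, hi, tip',((proj(sc,pts)-[285,170])*320/65+[480,0]).round(0).tolist())
# tin ellipse, blobs from wrist
im=cv2.imread('pics/w1.png')[:,:,::-1].copy()
for n in ('green','blue','pink'):
    m=mask(im,*COL[n])
    for cc,st in blobs(m,200):
        if cc[1]<330: print(n,cc.round(),st[4],plane(w,[hull_center(m,st)],.006)[0].round(4))
E
```

```text
[[ 0.5506 -0.0305  0.185 ]
 [ 0.5464 -0.0206  0.185 ]
 [ 0.5688 -0.0134  0.185 ]
 [ 0.5743 -0.0228  0.185 ]] [ 0.56   -0.0218  0.185 ]
x axis 18.042225041996495 len 0.024239754978998284 0.010760239636216619
box edge [[ 0.5448 -0.0637  0.004 ]
 [ 0.5238  0.0014  0.004 ]] 107.85496392817568
boxtop [[ 0.5454 -0.0623  0.059 ]
 [ 0.5253  0.0006  0.059 ]
 [ 0.5753  0.0171  0.059 ]
 [ 0.598  -0.0445  0.059 ]] [ 0.561  -0.0223  0.059 ]
1 scene crop stem lo, hi, tip [[659.0, 188.0], [659.0, 140.0], [685.0, 163.0]]
-1 scene crop stem lo, hi, tip [[686.0, 211.0], [685.0, 163.0], [659.0, 140.0]]
green [238. 177.] 959 [ 0.4442 -0.2194  0.006 ]
green [128. 189.] 861 [ 0.466  -0.4095  0.006 ]
green [186. 224.] 807 [ 0.5289 -0.3172  0.006 ]
green [180. 268.] 227 [ 0.6144 -0.3364  0.006 ]
green [241. 275.] 656 [ 0.6306 -0.2284  0.006 ]
blue [232. 227.] 834 [ 0.5352 -0.2374  0.006 ]
pink [ 68. 178.] 840 [ 0.4456 -0.5114  0.006 ]
```

The stem projects to the left for the +x ≈ 18° hypothesis, which matches the picture. So the hook opens away from the robot.

```bash
python3 -c "
from h import *
go((.5605,-.022,.149),107.9)"
```

```text
shift [0.0607 0.1622 0.2098] turn [-0.001  0.    -0.314] rows>= 6 F [-0.8 -0.   0.2] t 1.6 w 0.996
```

```bash
python3 -m crank '[[[0.061,0.162,0.1],[0,0,-0.314]],[[0.061,0.162,0.1],[0,0,-0.314]],[[0.061,0.162,0.1],[0,0,-0.314]],[[0.061,0.162,0.1],[0,0,-0.314]],[[0.061,0.162,0.1],[0,0,-0.314]],[[0.061,0.162,0.15],[0,0,-0.314]],[[0.061,0.162,0.19],[0,0,-0.314]],[[0.061,0.162,0.21],[0,0,-0.314]],[[0.061,0.162,0.21],[0,0,-0.314]],[[0.061,0.162,0.21],[0,0,-0.314]]]' 0.05
python3 -m crank '[[[0,0,0],[0,0,0]],[[0,0,0],[0,0,0]],[[0,0,0],[0,0,0]],[[0,0,0],[0,0,0]],[[0,0,0],[0,0,0]],[[0,0,0],[0,0,0]],[[0,0,0],[0,0,0]],[[0,0,0],[0,0,0]]]' 0 60
python3 -m crank '[[[0,0,-0.03],[0,0,0]],[[0,0,-0.08],[0,0,0]],[[0,0,-0.12],[0,0,0]],[[0,0,-0.15],[0,0,0]],[[0,0,-0.15],[0,0,0]],[[0,0,-0.15],[0,0,0]]]'
python3 -c "
from h import *
look('scene','s2'); look('wrist','w2')
im=cv2.imread('pics/s2.png')[100:300,250:500]; cv2.imwrite('pics/s2c.png',cv2.resize(im,(800,640))[:600])
go((.5605,-.022,.149),130.9)"
```

```text
time_s: 2.6
ee_pos: [0.5612, -0.022, 0.1505]
orientation: [0.588, 0.809, 0.0, 0.001]
contact_force: [-0.0, 0.4, 1.6]
width: 0.582
time_s: 3.4
ee_pos: [0.5619, -0.021, 0.1507]
orientation: [0.588, 0.809, 0.001, 0.001]
contact_force: [-0.9, -2.0, 6.0]
width: 0.12
time_s: 4.0
ee_pos: [0.5608, -0.0201, 0.2984]
orientation: [0.588, 0.809, 0.0, -0.001]
contact_force: [-0.2, -0.6, -3.1]
width: 0.117
shift [-0.0019  0.0004  0.1479] turn [-0.003 -0.002 -0.4  ] rows>= 3 F [-0.2  0.3 -2.9] t 4.1 w 0.117
```

View pics/s2c.png

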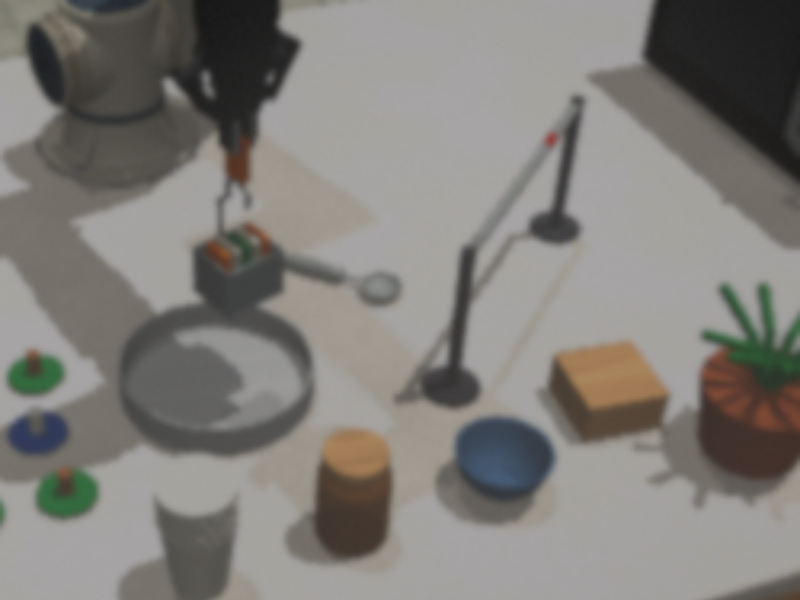

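The caddy is held, with its stem on the left and its tip toward the rail, and the tin is empty. Next is the precise rail geometry.

```bash
python3 - <<'E'
from h import *
t=cam('top'); sc=cam('scene')
T=cv2.imread('pics/top0.png')[:,:,::-1].copy(); S=cv2.imread('pics/s2.png')[:,:,::-1].copy()
def red(im,x0,x1,y0,y1):
    f=im.astype(float); w=np.clip(f[...,0]-np.maximum(f[...,1],f[...,2])-25,0,None); k=np.zeros_like(w); k[y0:y1,x0:x1]=w[y0:y1,x0:x1]
    v,u=np.nonzero(k); ww=k[v,u]; return np.array([(u*ww).sum()/ww.sum(),(v*ww).sum()/ww.sum()]),len(u)
a,_=red(T,140,165,240,260); b,_=red(S,400,440,130,155); print(a,b,tri(t,a,sc,b),plane(t,[a],.18),plane(sc,[b],.18))
c1=cv2.resize(T[180:285,110:245],None,fx=5.9,fy=5.6,interpolation=2); cv2.imwrite('pics/c3.png',np.clip(c1[:,:,::-1]*1.2,0,255).astype(np.uint8)); print(c1.shape)
E
```

```text
[151.40648211 249.72721134] [421.76280323 143.08086253] (array([0.4585516 , 0.38649574, 0.18583451]), np.float64(0.0007214034388767215)) [[0.45864188 0.38854661 0.18      ]] [[0.45039824 0.3925461  0.18      ]]
(588, 796, 3)
```

View pics/c3.png

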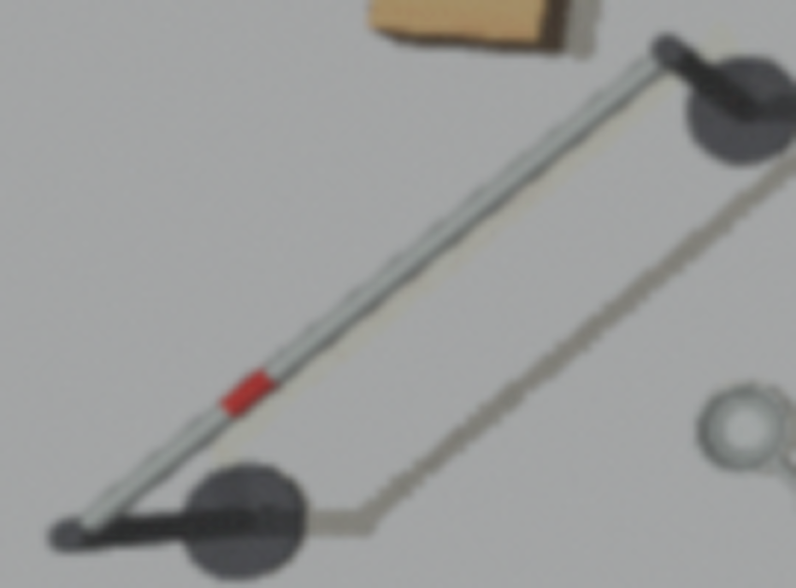

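```bash
python3 - <<'E'
from h import *
t=cam('top'); f=lambda q:(np.array(q)+.5)/[796/135,588/105]-.5+[110,180]
p=plane(t,f([(68,536),(667,49)]),.188); ft=plane(t,f([(245,520),(742,110)]),.006)
print(p.round(4),ft.round(4))
for a in (p,ft): d=a[1]-a[0]; print(np.linalg.norm(d),'x axis angle',np.degrees(np.arctan2(d[1],d[0]))+90,a.mean(0).round(4))
e=plane(t,f([(95,515),(655,65),(245,392.5)]),.184); print(e.round(4)); d=e[1]-e[0]; print(np.degrees(np.arctan2(d[1],d[0]))+90)
E
```

```text
[[0.3949 0.4589 0.188 ]
 [0.6184 0.2032 0.188 ]] [[0.396  0.458  0.006 ]
 [0.6183 0.2043 0.006 ]]
0.33957276857677576 x axis angle 41.16228810924059 [0.5066 0.3311 0.188 ]
0.3372411488659335 x axis angle 41.22232945294266 [0.5071 0.3312 0.006 ]
[[0.404  0.4498 0.184 ]
 [0.6114 0.2095 0.184 ]
 [0.4586 0.3876 0.184 ]]
40.79797597886193
```

```bash
python3 -c "
from h import *
go((.4419,.2533,.24),131.1)"
```

```text
shift [ 0.2967 -0.0277  0.0574] turn [-0.003 -0.002 -0.403] rows>= 7 F [-0.2  0.3 -2.9] t 4.1 w 0.117
```

```bash
python3 -m crank '[[[0.05,-0.005,0.0],[0,0,-0.1]],[[0.1,-0.01,0.0],[0,0,-0.2]],[[0.15,-0.015,0.02],[0,0,-0.3]],[[0.2,-0.02,0.04],[0,0,-0.4]],[[0.25,-0.025,0.057],[0,0,-0.402]],[[0.28,-0.028,0.057],[0,0,-0.402]],[[0.297,-0.028,0.057],[0,0,-0.402]],[[0.297,-0.028,0.057],[0,0,-0.402]],[[0.297,-0.028,0.057],[0,0,-0.402]],[[0.297,-0.028,0.057],[0,0,-0.402]]]'
python3 -c "
from h import *
a=look('scene','s3'); b=look('wrist','w3'); 
im=cv2.imread('pics/s3.png')[80:230,300:480]; o=np.zeros((600,800,3),np.uint8); o[:400,:480]=cv2.resize(im,(480,400),interpolation=2); o[400:,:320]=cv2.resize(cv2.imread('pics/w3.png'),(320,200)); o[:,480:]=cv2.resize(cv2.imread('pics/w3.png')[200:400,270:377],(320,600))
cv2.imwrite('pics/s3c.png',np.clip(o*1.4,0,255).astype(np.uint8))
go((.5068+.0105,.3311-.0121,.24),131.1)"
```

```text
time_s: 5.1
ee_pos: [0.4426, 0.2523, 0.2415]
orientation: [0.415, 0.91, -0.001, -0.0]
contact_force: [0.4, -0.1, -1.8]
width: 0.118
shift [0.0016 0.1    0.0018] turn [-0.001  0.    -0.003] rows>= 2 F [-0.3 -1.  -1.3] t 5.2 w 0.12
```

View pics/s3c.png

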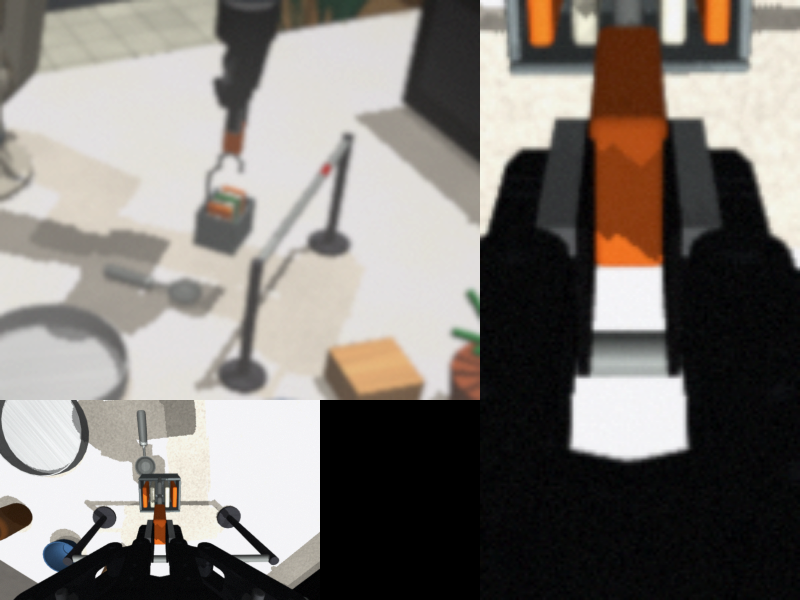

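Jaws and box are parallel to the rail. The rail shows between the fingers at about (320,318) in the wrist view. I check the in-hand offset and the distance before advancing.

```bash
python3 -c "
from h import *
s=monitor.sense(); w=cam('wrist',s); ux=np.array([np.cos(np.radians(41.1)),np.sin(np.radians(41.1))]); e=s['ee_pos']
for uv,z in [((320,318),.18),((320,310.5),.184),((320,325.5),.184),((320,223),.15),((320,161),.15),((320,289),e[2]-.1467+.181),((320,240),e[2]-.1467+.181)]:
    p=plane(w,[uv],z)[0]; print(uv,((p-e)[:2]@ux).round(4))
print(e)
"
```

```text
(320, 318) 0.1007
(320, 310.5) 0.0904
(320, 325.5) 0.105
(320, 223) 0.027
(320, 161) -0.0269
(320, 289) 0.0117
(320, 240) -0.0133
[0.44285123 0.25229021 0.24181484]
```

```bash
python3 -m crank '[[[0.0015,0.03,0.002],[0,0,0]],[[0.0015,0.06,0.002],[0,0,0]],[[0.0015,0.08,0.002],[0,0,0]],[[0.0015,0.1,0.002],[0,0,0]],[[0.0015,0.1,0.002],[0,0,0]],[[0.0015,0.1,0.002],[0,0,0]]]'
python3 -m crank '[[[0,0,0.01],[0,0,0]],[[0,0,0.02],[0,0,0]],[[0,0,0.025],[0,0,0]],[[0,0,0.03],[0,0,0]],[[0,0,0.032],[0,0,0]],[[0,0,0.033],[0,0,0]],[[0,0,0.033],[0,0,0]]]'
python3 -c "
from h import *
look('scene','s4'); go((.5173,.3190,.2027),131.1)
cv2.imwrite('pics/s4c.png',np.clip(1.4*cv2.resize(cv2.imread('pics/s4.png')[90:210,360:470],(660,600),interpolation=2)[:600],0,255).astype(np.uint8))"
```

```text
time_s: 5.8
ee_pos: [0.5174, 0.3193, 0.2394]
orientation: [0.415, 0.91, -0.001, -0.0]
contact_force: [-0.5, -0.0, -2.4]
width: 0.116
time_s: 6.5
ee_pos: [0.5172, 0.32, 0.2072]
orientation: [0.415, 0.91, 0.0, 0.0]
contact_force: [-0.4, 0.6, -2.0]
width: 0.121
shift [-0.0008 -0.0006  0.0047] turn [ 0.001  0.    -0.001] rows>= 1 F [-0.3 -0.2 -2.6] t 6.5 w 0.117
```

View pics/s4c.png

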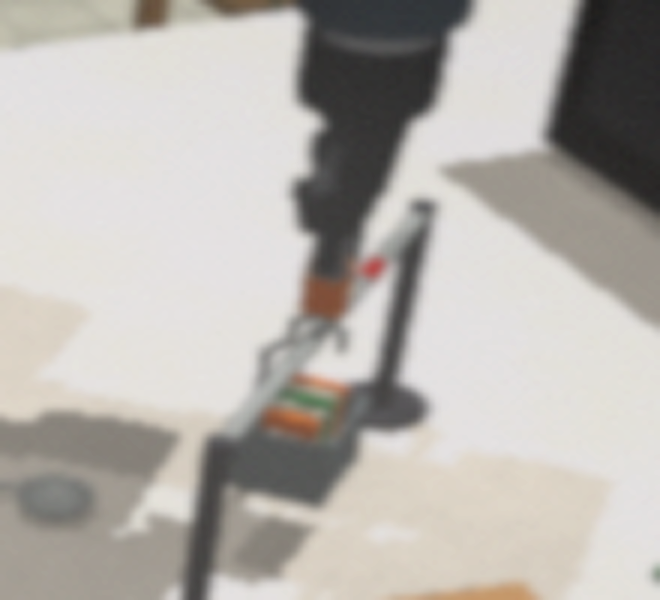

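The hook is around the rail. I lower gently to seat it.

```bash
python3 -m crank '[[[0,0,0.002],[0,0,0]],[[0,0,0.003],[0,0,0]],[[0,0,0.003],[0,0,0]]]'; python3 -m crank '[[[0,0,0.001],[0,0,0]],[[0,0,0.001],[0,0,0]]]';python3 -m crank '[[[0,0,0.001],[0,0,0]],[[0,0,0.001],[0,0,0]]]'; python3 -c "
from h import *
s=monitor.sense(); uy=np.array([-.6574,.7536]); print('s hook-mark',(s['ee_pos'][:2]-[.4586,.387])@uy)"
```

```text
time_s: 6.85
ee_pos: [0.517, 0.3199, 0.2039]
orientation: [0.415, 0.91, -0.0, -0.0]
contact_force: [-0.2, -0.3, -2.4]
width: 0.115
time_s: 7.05
ee_pos: [0.517, 0.3199, 0.2029]
orientation: [0.415, 0.91, -0.0, -0.0]
contact_force: [-0.4, -1.5, -2.0]
width: 0.122
time_s: 7.25
ee_pos: [0.5173, 0.32, 0.2023]
orientation: [0.415, 0.91, 0.0, 0.0]
contact_force: [-0.4, 0.7, -1.3]
width: 0.124
s hook-mark -0.08906829801961015
```

```bash
for i in 1 2; do python3 -m crank '[[[0,0,0.001],[0,0,0]],[[0,0,0.001],[0,0,0]]]'; done | grep -E "force|ee_pos"
```

```text
ee_pos: [0.5175, 0.3201, 0.2021]
contact_force: [-0.8, -1.0, 2.9]
ee_pos: [0.5176, 0.3201, 0.2019]
contact_force: [-1.3, -0.0, 7.2]
```

Seated at 0.089 m from the band with a light press. Sliding along tool +x.

```bash
python3 -m crank '[[[0.008,0,-0.001],[0,0,0]],[[0.018,0,-0.001],[0,0,0]],[[0.03,0,-0.001],[0,0,0]],[[0.042,0,-0.001],[0,0,0]],[[0.054,0,-0.001],[0,0,0]],[[0.066,0,-0.001],[0,0,0]],[[0.078,0,-0.001],[0,0,0]],[[0.085,0,-0.001],[0,0,0]],[[0.089,0,-0.001],[0,0,0]],[[0.089,0,-0.001],[0,0,0]],[[0.089,0,-0.001],[0,0,0]]]'; python3 -c "
from h import *
s=monitor.sense(); uy=np.array([-.6574,.7536]); print('s hook-mark',(s['ee_pos'][:2]-[.4586,.387])@uy)
look('scene','s5'); look('top','t5')
o=np.zeros((600,800,3),np.uint8); o[:,:440]=cv2.resize(cv2.imread('pics/s5.png')[90:210,380:468],(440,600),interpolation=2); o[:400,440:]=cv2.resize(cv2.imread('pics/t5.png')[220:280,130:184],(360,400),interpolation=2)
cv2.imwrite('pics/s5c.png',np.clip(1.4*o,0,255).astype(np.uint8))"
```

```text
time_s: 8.75
ee_pos: [0.4582, 0.3881, 0.2019]
orientation: [0.414, 0.91, 0.001, 0.0]
contact_force: [-0.6, -0.8, 5.7]
width: 0.12
s hook-mark 0.0010749976402896978
```

View pics/s5c.png

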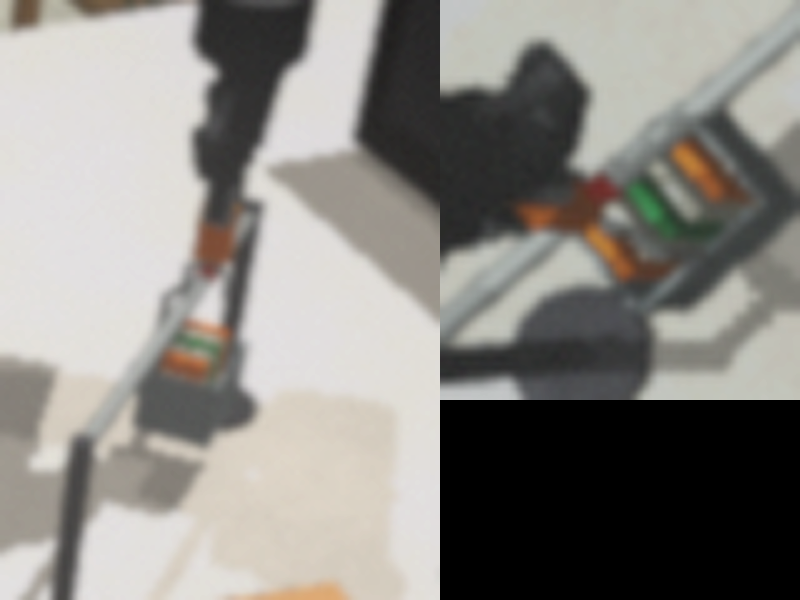

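The hook sits on the red band. I release and lift away.

```bash
python3 -m crank '[[[0,0,-0.001],[0,0,0]],[[0,0,-0.001],[0,0,0]],[[0,0,-0.001],[0,0,0]],[[0,0,-0.001],[0,0,0]],[[0,0,-0.001],[0,0,0]]]' 0.036
python3 -m crank '[[[0,0,-0.02],[0,0,0]],[[0,0,-0.05],[0,0,0]],[[0,0,-0.1],[0,0,0]],[[0,0,-0.1],[0,0,0]],[[0,0,-0.1],[0,0,0]]]'
python3 -c "
from h import *
go((.42,-.24,.30),90)"
```

```text
time_s: 9.35
ee_pos: [0.4585, 0.3871, 0.2018]
orientation: [0.415, 0.91, -0.0, -0.0]
contact_force: [0.1, 0.1, -0.2]
width: 0.42
time_s: 9.85
ee_pos: [0.4591, 0.3877, 0.3034]
orientation: [0.415, 0.91, 0.002, 0.0]
contact_force: [0.4, -0.2, -1.2]
width: 0.425
shift [-0.448  -0.4413  0.0015] turn [ 0.003 -0.002  0.716] rows>= 13 F [ 0.4 -0.2 -1.2] t 9.8 w 0.425
```

```bash
python3 -m crank '[[[-0.41,-0.43,-0.07],[0,0,0.716]],[[-0.41,-0.43,-0.07],[0,0,0.716]],[[-0.41,-0.43,-0.07],[0,0,0.716]],[[-0.41,-0.43,-0.07],[0,0,0.716]],[[-0.41,-0.43,-0.07],[0,0,0.716]],[[-0.41,-0.43,-0.07],[0,0,0.716]],[[-0.41,-0.43,-0.07],[0,0,0.716]],[[-0.41,-0.43,-0.07],[0,0,0.716]],[[-0.41,-0.43,-0.07],[0,0,0.716]],[[-0.41,-0.43,-0.07],[0,0,0.716]],[[-0.41,-0.43,-0.07],[0,0,0.716]],[[-0.41,-0.43,-0.07],[0,0,0.716]]]'
python3 -m crank '[[[0,0,0],[0,0,0]],[[0,0,0],[0,0,0]],[[0,0,0],[0,0,0]]]'
python3 - <<'E'
from h import *
im,c=look('wrist','w6'); imt,t=look('top','t6'); 
for nm,I,C in (('w',im,c),('t',imt,t)):
  for n in ('green','blue','pink'):
    m=mask(I,*COL[n])
    for cc,st in blobs(m,100):
        P=plane(C,[hull_center(m,st)],.006)[0]
        if .3<P[0]<.7 and abs(P[1])<.6: print(nm,n,cc.round(),st[4],P.round(4))
E
```

```text
time_s: 11.05
ee_pos: [0.4022, -0.2062, 0.3712]
orientation: [0.707, 0.707, -0.0, -0.001]
contact_force: [1.4, 0.3, 0.4]
width: 0.424
time_s: 11.35
ee_pos: [0.4032, -0.2038, 0.3712]
orientation: [0.707, 0.707, -0.0, -0.001]
contact_force: [0.6, 0.4, 0.4]
width: 0.421
w green [311. 172.] 939 [ 0.4443 -0.219   0.006 ]
w green [201. 185.] 865 [ 0.4663 -0.4089  0.006 ]
w green [256. 219.] 806 [ 0.5293 -0.3169  0.006 ]
w green [306. 270.] 683 [ 0.6308 -0.2291  0.006 ]
w blue [301. 223.] 830 [ 0.5355 -0.237   0.006 ]
w pink [141. 174.] 835 [ 0.4464 -0.5109  0.006 ]
t green [370. 192.] 220 [ 0.6319 -0.2274  0.006 ]
t green [399. 193.] 211 [ 0.6289 -0.3231  0.006 ]
t green [399. 219.] 127 [ 0.5401 -0.3168  0.006 ]
```

View pics/w6.png

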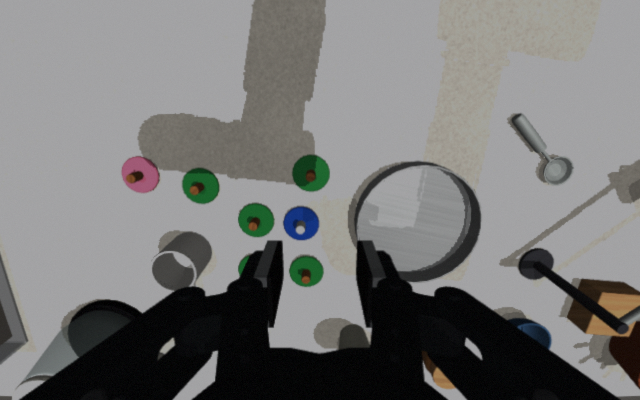

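The wrist view shows the blue lid at (301,223) with its white knob, greens at (311,172), (200,185), (256,219), (306,270) and (245,265, half hidden), and pink at (141,174). I pick the blue lid first.

```bash
python3 -m crank '[[[-0.033,0.132,0.1],[0,0,0]],[[-0.033,0.132,0.15],[0,0,0]],[[-0.033,0.132,0.2],[0,0,0]],[[-0.033,0.132,0.25],[0,0,0]],[[-0.033,0.132,0.29],[0,0,0]],[[-0.033,0.132,0.32],[0,0,0]],[[-0.033,0.132,0.34],[0,0,0]],[[-0.033,0.132,0.355],[0,0,0]],[[-0.033,0.132,0.359],[0,0,0]],[[-0.033,0.132,0.359],[0,0,0]]]'
python3 -m crank '[[[0,0,0],[0,0,0]],[[0,0,0],[0,0,0]],[[0,0,0],[0,0,0]],[[0,0,0],[0,0,0]],[[0,0,0],[0,0,0]]]' 0 30
python3 -c "
from h import *
go((.60,-.041,.30),90)"
```

```text
time_s: 12.45
ee_pos: [0.5353, -0.2367, 0.0133]
orientation: [0.706, 0.708, -0.001, -0.0]
contact_force: [0.2, 0.3, 0.9]
width: 0.422
time_s: 12.95
ee_pos: [0.5357, -0.2376, 0.0139]
orientation: [0.707, 0.707, 0.0, 0.001]
contact_force: [-0.4, 2.4, 3.8]
width: -0.001
shift [ 0.1965  0.0647 -0.286 ] turn [ 0.001  0.    -0.   ] rows>= 8 F [-0.4  2.4  3.8] t 12.9 w -0.001
```

The fingers closed empty. I rise and look.

```bash
python3 -m crank '[[[0,0,0],[0,0,0]],[[0,0,0],[0,0,0]],[[0,0,0],[0,0,0]]]' 0.036
python3 -m crank '[[[0,0,-0.04],[0,0,0]],[[0,-0.05,-0.1],[0,0,0]],[[0,-0.1,-0.15],[0,0,0]],[[0,-0.13,-0.2],[0,0,0]],[[0,-0.13,-0.2],[0,0,0]],[[0,-0.13,-0.2],[0,0,0]],[[0,-0.13,-0.2],[0,0,0]]]'
python3 - <<'E'
from h import *
im,c=look('wrist','w7')
for n in ('green','blue','pink'):
    m=mask(im,*COL[n])
    for cc,st in blobs(m,100):
        P=plane(c,[hull_center(m,st)],.006)[0]
        if .3<P[0]<.7 and abs(P[1])<.6: print(n,cc.round(),st,P.round(4))
E
```

```text
time_s: 13.25
ee_pos: [0.5372, -0.2395, 0.0156]
orientation: [0.707, 0.707, 0.0, 0.003]
contact_force: [-0.6, -2.8, 9.6]
width: 0.418
time_s: 13.95
ee_pos: [0.4054, -0.2376, 0.2147]
orientation: [0.707, 0.707, 0.001, 0.002]
contact_force: [-0.8, 0.3, -0.7]
width: 0.425
green [335. 196.] [ 310  172   51   50 1748] [ 0.4443 -0.219   0.006 ]
green [184. 213.] [ 158  190   50   48 1594] [ 0.4663 -0.4091  0.006 ]
green [249. 251.] [235 238  33  35 549] [ 0.5189 -0.3292  0.006 ]
green [326. 323.] [ 304  306   45   37 1115] [ 0.6303 -0.2291  0.006 ]
green [274. 328.] [267 313  14  27 198] [ 0.6351 -0.3023  0.006 ]
blue [321. 261.] [ 298  241   48   44 1438] [ 0.5342 -0.2357  0.006 ]
pink [101. 197.] [  75  175   50   48 1554] [ 0.4464 -0.5108  0.006 ]
```

View pics/w7.png

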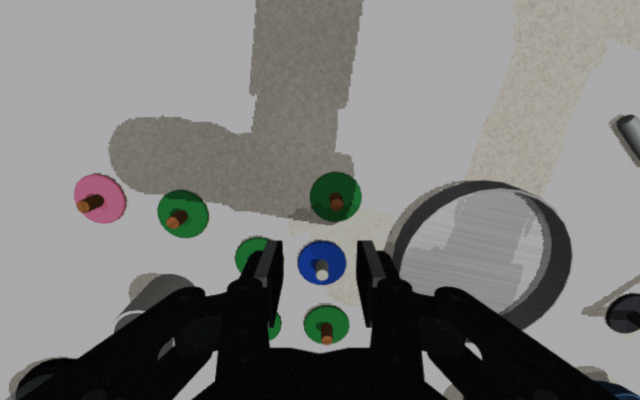

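The blue lid is at (321,262), still upright and centred between the fingers, and its knob is visible at (321,268). The reason for the miss is unclear, so I retry with close-up pictures before and after closing.

```bash
python3 -m crank '[[[0.002,0.129,0.04],[0,0,0]],[[0.002,0.129,0.08],[0,0,0]],[[0.002,0.129,0.12],[0,0,0]],[[0.002,0.129,0.15],[0,0,0]],[[0.002,0.129,0.17],[0,0,0]],[[0.002,0.129,0.18],[0,0,0]],[[0.002,0.129,0.19],[0,0,0]],[[0.002,0.129,0.197],[0,0,0]],[[0.002,0.129,0.197],[0,0,0]],[[0.002,0.129,0.197],[0,0,0]]]'
python3 -c "
from h import *
look('wrist','w8a')"
python3 -m crank '[[[0,0,0],[0,0,0]],[[0,0,0],[0,0,0]],[[0,0,0],[0,0,0]]]' 0.0 30
python3 -c "
from h import *
look('wrist','w8b'); look('scene','s8')
o=np.zeros((600,800,3),np.uint8)
for i,n in enumerate(('w8a','w8b')): o[:400,400*i:400*i+400]=cv2.resize(cv2.imread(f'pics/{n}.png')[150:350,220:420],(400,400),interpolation=2)
o[400:,:300]=cv2.resize(cv2.imread('pics/s8.png')[185:265,200:320],(300,200),interpolation=2)
cv2.imwrite('pics/w8c.png',np.clip(1.5*o,0,255).astype(np.uint8))"
```

```text
time_s: 15.0
ee_pos: [0.535, -0.2358, 0.0175]
orientation: [0.707, 0.707, 0.001, 0.001]
contact_force: [0.5, -0.9, 0.5]
width: 0.422
time_s: 15.35
ee_pos: [0.5344, -0.2355, 0.0165]
orientation: [0.707, 0.707, 0.0, 0.0]
contact_force: [-0.2, 0.4, 0.6]
width: -0.002
```

View pics/w8c.png

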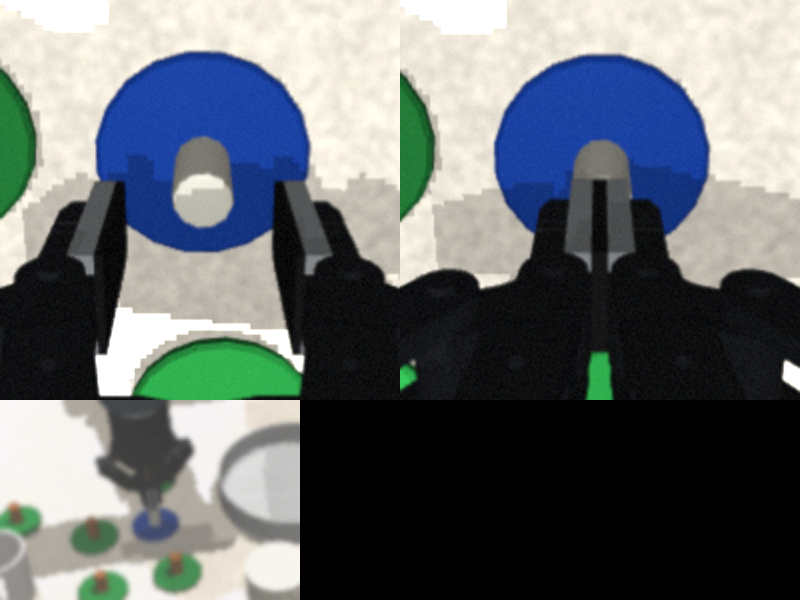

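The close-up shows the fingertips passing just over the knob: the tips are in front of the knob top at TCP z = 0.0165. Pixel geometry and the touch force at TCP z ≈ 0.014 both put the real finger ends about 22 mm behind the stated TCP. I need to descend about 22 mm deeper.

```bash
python3 -m crank '[[[0,0,0],[0,0,0]],[[0,0,0],[0,0,0]],[[0,0,0],[0,0,0]]]' 0.036
python3 -m crank '[[[0,0,0.006],[0,0,0]],[[0,0,0.012],[0,0,0]],[[0,0,0.017],[0,0,0]],[[0,0,0.021],[0,0,0]],[[0,0,0.021],[0,0,0]]]'
python3 -m crank '[[[0,0,0],[0,0,0]],[[0,0,0],[0,0,0]],[[0,0,0],[0,0,0]],[[0,0,0],[0,0,0]]]' 0 30
python3 -c "
from h import *
go((.60,-.041,.26),90)"
```

```text
time_s: 15.75
ee_pos: [0.5343, -0.2355, 0.016]
orientation: [0.707, 0.707, -0.0, -0.0]
contact_force: [-0.2, -0.0, -0.6]
width: 0.421
time_s: 16.25
ee_pos: [0.5337, -0.2354, -0.0059]
orientation: [0.707, 0.707, -0.0, -0.001]
contact_force: [-0.7, -0.7, 0.3]
width: 0.423
time_s: 16.65
ee_pos: [0.5345, -0.2355, -0.0047]
orientation: [0.707, 0.707, 0.0, 0.0]
contact_force: [-0.4, 0.2, -0.7]
width: 0.171
shift [ 0.1945  0.0656 -0.2647] turn [ 0.  0. -0.] rows>= 7 F [-0.4  0.2 -0.7] t 16.6 w 0.171
```

Gripped. I carry it to a spot with the camera over the tin and measure the tin and the remaining lids.

```bash
python3 -m crank '[[[0,0,-0.04],[0,0,0]],[[0,0,-0.08],[0,0,0]],[[0.04,0.02,-0.12],[0,0,0]],[[0.08,0.04,-0.15],[0,0,0]],[[0.12,0.06,-0.18],[0,0,0]],[[0.155,0.066,-0.21],[0,0,0]],[[0.195,0.066,-0.24],[0,0,0]],[[0.195,0.066,-0.265],[0,0,0]],[[0.195,0.066,-0.265],[0,0,0]],[[0.195,0.066,-0.265],[0,0,0]],[[0.195,0.066,-0.265],[0,0,0]]]'
python3 - <<'E'
from h import *
im,c=look('wrist','w9'); ims,sc=look('scene','s9')
o=im.copy()
# radial profile from outside in: first strong edge = outer rim circle at z=.04
g=cv2.GaussianBlur(cv2.cvtColor(im,cv2.COLOR_RGB2GRAY),(0,0),1).astype(float)
c0=np.array([.529,-.041]); out=[]
for a in np.radians(np.arange(0,360,4)):
    r=np.arange(.125,.085,-.0005); P=np.c_[c0[0]+r*np.cos(a),c0[1]+r*np.sin(a),np.full(len(r),.04)]
    uv=proj(c,P)
    if uv.min()<2 or uv[:,0].max()>637 or uv[:,1].max()>240: continue
    v=cv2.remap(g.astype(np.float32),uv[None,:,0].astype(np.float32),uv[None,:,1].astype(np.float32),1)[0]
    k=np.argmin(np.gradient(v)[2:-2])+2; out.append(P[k])
    cv2.circle(o,tuple(uv[k].astype(int)),1,(255,0,0),-1)
out=np.array(out)
from scipy.optimize import least_squares
f=lambda p: np.hypot(out[:,0]-p[0],out[:,1]-p[1])-p[2]
s=least_squares(f,[.529,-.041,.106],loss='soft_l1',f_scale=.001); print(s.x.round(4),len(out),np.abs(f(s.x)).mean())
cv2.imwrite('pics/w9o.png',np.vstack([o[:260,:,::-1],cv2.resize(ims[60:220,120:460,::-1],(640,301))]))
E
```

```text
time_s: 17.75
ee_pos: [0.5997, -0.0408, 0.2587]
orientation: [0.707, 0.707, -0.001, -0.001]
contact_force: [-0.0, -0.2, -0.5]
width: 0.17
[ 0.5302 -0.0372  0.1028] 75 0.0004979367041136395
```

View pics/w9o.png

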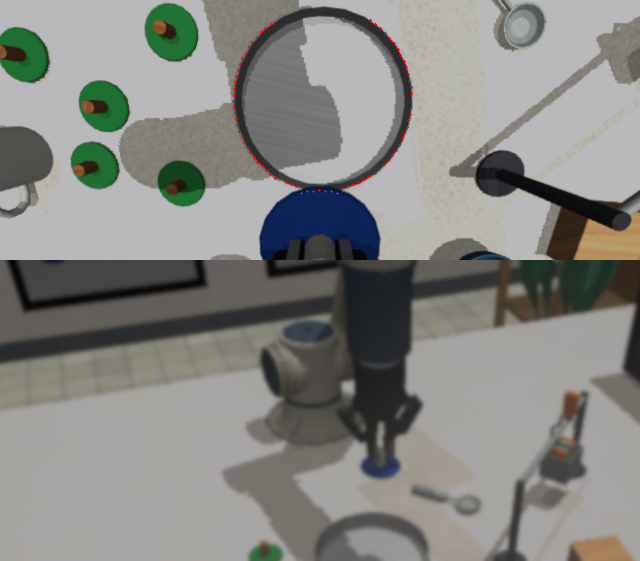

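Red dots sit on the rim's inner edge (fitted radius 0.1028 against a nominal 0.103), centred on (0.5302, -0.0372). The lid is held level and the caddy hangs on the band in the scene view at (570,440). Placing blue.

```bash
python3 -m crank '[[[0.0036,-0.0695,0.04],[0,0,0]],[[0.0036,-0.0695,0.08],[0,0,0]],[[0.0036,-0.0695,0.12],[0,0,0]],[[0.0036,-0.0695,0.16],[0,0,0]],[[0.0036,-0.0695,0.19],[0,0,0]],[[0.0036,-0.0695,0.22],[0,0,0]],[[0.0036,-0.0695,0.24],[0,0,0]],[[0.0036,-0.0695,0.25],[0,0,0]],[[0.0036,-0.0695,0.255],[0,0,0]],[[0.0036,-0.0695,0.258],[0,0,0]],[[0.0036,-0.0695,0.258],[0,0,0]],[[0.0036,-0.0695,0.258],[0,0,0]]]'
python3 -m crank '[[[0,0,0],[0,0,0]],[[0,0,0],[0,0,0]],[[0,0,0],[0,0,0]]]' 0.036
python3 -m crank '[[[0,0,-0.03],[0,0,0]],[[0,0.04,-0.08],[0,0,0]],[[0,0.08,-0.12],[0,0,0]],[[0,0.08,-0.17],[0,0,0]],[[0,0.08,-0.2],[0,0,0]],[[0,0.08,-0.24],[0,0,0]],[[0,0.08,-0.24],[0,0,0]],[[0,0.08,-0.24],[0,0,0]]]'
cat >> h.py <<'E'
def lids(name,cols=('green','blue'),zt=.006,amin=150,vmax=400):
    im,c=look('wrist',name)
    for n in cols:
        m=mask(im,*COL[n])
        for cc,st in blobs(m,amin):
            P=plane(c,[hull_center(m,st)],.006)[0]
            it=np.hypot(P[0]-.5302,P[1]+.0372)<.11
            if it: P=plane(c,[hull_center(m,st)],.011)[0]
            if .3<P[0]<.75 and abs(P[1])<.6: print(n,cc.round(),st[2:],P[:2].round(4),'TIN rel %s'%(P[:2]-[.5302,-.0372]).round(4) if it else '')
    return im,c
E
python3 -c "
from h import *
lids('w10'); go((.5,-.25,.25),90)"
```

```text
time_s: 19.05
ee_pos: [0.5315, -0.0368, 0.003]
orientation: [0.707, 0.707, 0.001, 0.001]
contact_force: [-0.6, 1.0, -0.0]
width: 0.169
time_s: 19.35
ee_pos: [0.5311, -0.0368, 0.0025]
orientation: [0.707, 0.707, 0.0, 0.0]
contact_force: [-0.4, 0.1, -0.7]
width: 0.423
time_s: 20.15
ee_pos: [0.6113, -0.0367, 0.243]
orientation: [0.707, 0.707, 0.001, 0.001]
contact_force: [-0.6, 0.1, -0.3]
width: 0.424
green [162.  22.] [  56   47 1832] [ 0.4489 -0.2189] 
green [14. 43.] [  32   57 1357] [ 0.4691 -0.3981] 
green [92. 95.] [  52   54 1824] [ 0.529  -0.3167] 
green [ 83. 157.] [  49   48 1525] [ 0.6055 -0.3435] 
green [172. 176.] [  48   48 1531] [ 0.6307 -0.2289] 
blue [319.  95.] [  53   55 2140] [ 0.5311 -0.0374] TIN rel [ 0.0009 -0.0002]
shift [-0.2134 -0.1105 -0.0085] turn [-0.001 -0.001 -0.   ] rows>= 5 F [ 0.7 -0.1 -0.6] t 20.2 w 0.422
```

Blue is centred in the tin, 0.9 mm off. One green was knocked from (0.629,-0.323) to (0.6055,-0.3435). I use five slots around blue at r = 67 mm. First green: the one at (0.6307,-0.2289), into the far slot (0.598,-0.037).

```bash
cat > /dev/null; (python3 -m crank '[[[-0.192,0.0194,0.05],[0,0,0]],[[-0.192,0.0194,0.08],[0,0,0]],[[-0.192,0.0194,0.12],[0,0,0]],[[-0.192,0.0194,0.16],[0,0,0]],[[-0.192,0.0194,0.18],[0,0,0]],[[-0.192,0.0194,0.2],[0,0,0]],[[-0.192,0.0194,0.215],[0,0,0]],[[-0.192,0.0194,0.23],[0,0,0]],[[-0.192,0.0194,0.24],[0,0,0]],[[-0.192,0.0194,0.248],[0,0,0]],[[-0.192,0.0194,0.248],[0,0,0]]]' 0.036
python3 -m crank '[[[0,0,0],[0,0,0]],[[0,0,0],[0,0,0]],[[0,0,0],[0,0,0]],[[0,0,0],[0,0,0]]]' 0 30
python3 -m crank '[[[0,0,-0.05],[0,0,0]],[[0,0,-0.09],[0,0,0]],[[0.04,-0.01,-0.1],[0,0,0]],[[0.09,-0.02,-0.1],[0,0,0]],[[0.14,-0.03,-0.1],[0,0,0]],[[0.18,-0.0326,-0.1],[0,0,0]],[[0.1916,-0.0326,-0.1],[0,0,0]],[[0.1916,-0.0326,-0.08],[0,0,0]],[[0.1916,-0.0326,-0.04],[0,0,0]],[[0.1916,-0.0326,-0.02],[0,0,0]],[[0.1916,-0.0326,-0.01],[0,0,0]],[[0.1916,-0.0326,-0.004],[0,0,0]]]'
python3 -m crank '[[[0,0,0],[0,0,0]],[[0,0,0],[0,0,0]],[[0,0,0],[0,0,0]],[[0,0,0],[0,0,0]]]' 0.026
python3 -m crank '[[[0,0,-0.04],[0,0,0]],[[-0.02,0.02,-0.08],[0,0,0]],[[-0.04,0.02,-0.12],[0,0,0]],[[-0.06,0.02,-0.16],[0,0,0]],[[-0.06,0.02,-0.2],[0,0,0]],[[-0.06,0.02,-0.24],[0,0,0]],[[-0.06,0.02,-0.24],[0,0,0]],[[-0.06,0.02,-0.24],[0,0,0]]]') | grep -vE orient
python3 -c "
from h import *
lids('w11'); go((.6055,-.3435,-.005),90)"
```

```text
time_s: 21.3
ee_pos: [0.6292, -0.2285, -0.0073]
contact_force: [-0.6, 0.6, -0.7]
width: 0.418
time_s: 21.7
ee_pos: [0.6308, -0.2289, -0.0049]
contact_force: [0.6, 1.5, 3.2]
width: 0.175
time_s: 22.9
ee_pos: [0.597, -0.0378, -0.0012]
contact_force: [-16.6, 5.6, 35.4]
width: 0.169
time_s: 23.3
ee_pos: [0.5981, -0.0374, -0.0014]
contact_force: [-0.7, 0.2, -0.5]
width: 0.306
time_s: 24.1
ee_pos: [0.6181, -0.0972, 0.2393]
contact_force: [-0.0, 0.1, -0.5]
width: 0.304
green [212.  18.] [  56   40 1598] [ 0.4534 -0.219 ] 
green [52. 33.] [  55   60 2075] [ 0.4664 -0.4088] 
green [137.  88.] [  53   56 1939] [ 0.5292 -0.3168] 
green [367. 145.] [  50   51 1848] [ 0.5969 -0.0385] TIN rel [ 0.0667 -0.0013]
green [126. 152.] [  50   49 1629] [ 0.6055 -0.3437] 
blue [370.  89.] [  54   56 2183] [ 0.5314 -0.0376] TIN rel [ 0.0012 -0.0004]
shift [-0.2466 -0.0118  0.2425] turn [-0.    -0.001 -0.   ] rows>= 7 F [-0.9  0.4 -0.5] t 24.1 w 0.303
```

```bash
(python3 -m crank '[[[-0.2463,-0.012,0.05],[0,0,0]],[[-0.2463,-0.012,0.06],[0,0,0]],[[-0.2463,-0.012,0.08],[0,0,0]],[[-0.2463,-0.012,0.1],[0,0,0]],[[-0.2463,-0.012,0.12],[0,0,0]],[[-0.2463,-0.012,0.16],[0,0,0]],[[-0.2463,-0.012,0.2],[0,0,0]],[[-0.2463,-0.012,0.22],[0,0,0]],[[-0.2463,-0.012,0.232],[0,0,0]],[[-0.2463,-0.012,0.239],[0,0,0]],[[-0.2463,-0.012,0.243],[0,0,0]],[[-0.2463,-0.012,0.243],[0,0,0]]]' 0.036
python3 -m crank '[[[0,0,0],[0,0,0]],[[0,0,0],[0,0,0]],[[0,0,0],[0,0,0]],[[0,0,0],[0,0,0]]]' 0 30
python3 -m crank '[[[0,0,-0.05],[0,0,0]],[[0,0,-0.09],[0,0,0]],[[0.05,-0.01,-0.1],[0,0,0]],[[0.1,-0.02,-0.1],[0,0,0]],[[0.15,-0.03,-0.1],[0,0,0]],[[0.19,-0.045,-0.1],[0,0,0]],[[0.2425,-0.0537,-0.1],[0,0,0]],[[0.2425,-0.0537,-0.1],[0,0,0]],[[0.2425,-0.0537,-0.06],[0,0,0]],[[0.2425,-0.0537,-0.03],[0,0,0]],[[0.2425,-0.0537,-0.02],[0,0,0]]]'
python3 -m crank '[[[0,0,0.006],[0,0,0]],[[0,0,0.01],[0,0,0]],[[0,0,0.013],[0,0,0]],[[0,0,0.014],[0,0,0]],[[0,0,0.014],[0,0,0]]]'
python3 -m crank '[[[0,0,0],[0,0,0]],[[0,0,0],[0,0,0]],[[0,0,0],[0,0,0]],[[0,0,0],[0,0,0]]]' 0.026
python3 -m crank '[[[0,0,-0.04],[0,0,0]],[[-0.02,0.02,-0.08],[0,0,0]],[[-0.04,0.04,-0.12],[0,0,0]],[[-0.06,0.04,-0.16],[0,0,0]],[[-0.06,0.04,-0.2],[0,0,0]],[[-0.06,0.04,-0.24],[0,0,0]],[[-0.06,0.04,-0.24],[0,0,0]],[[-0.06,0.04,-0.24],[0,0,0]]]') | grep -vE orient
python3 -c "
from h import *
lids('w12'); go((.5292,-.3168,-.005),90)"
```

```text
time_s: 25.35
ee_pos: [0.6063, -0.3436, -0.0039]
contact_force: [-0.5, 0.4, 0.4]
width: 0.417
time_s: 25.75
ee_pos: [0.6066, -0.3439, -0.0033]
contact_force: [0.1, 1.1, 6.5]
width: 0.17
time_s: 26.85
ee_pos: [0.5492, -0.1011, 0.0118]
contact_force: [-1.1, 0.2, -1.3]
width: 0.173
time_s: 27.35
ee_pos: [0.5524, -0.1012, 0.0017]
contact_force: [-0.0, -0.1, -0.8]
width: 0.168
time_s: 27.75
ee_pos: [0.552, -0.1011, 0.0012]
contact_force: [-0.4, -0.6, 0.1]
width: 0.3
time_s: 28.55
ee_pos: [0.5923, -0.161, 0.242]
contact_force: [0.1, 0.3, -1.6]
width: 0.307
green [269.  34.] [  55   60 2321] [ 0.4442 -0.2189] 
green [111.  56.] [  54   58 2025] [ 0.4662 -0.409 ] 
green [193. 110.] [  51   53 1881] [ 0.5291 -0.3169] 
green [368. 129.] [  51   52 1907] [ 0.5513 -0.1019] TIN rel [ 0.0211 -0.0647]
green [416. 165.] [  50   50 1695] [ 0.5968 -0.0388] TIN rel [ 0.0666 -0.0016]
blue [422. 112.] [  53   54 2003] [ 0.5311 -0.0377] TIN rel [ 0.0009 -0.0005]
shift [-0.1562 -0.0623  0.2454] turn [-0.001 -0.001 -0.   ] rows>= 6 F [ 0.5 -0.2 -0.9] t 28.6 w 0.302
```

```bash
(python3 -m crank '[[[-0.156,-0.0628,0.05],[0,0,0]],[[-0.156,-0.0628,0.08],[0,0,0]],[[-0.156,-0.0628,0.1],[0,0,0]],[[-0.156,-0.0628,0.13],[0,0,0]],[[-0.156,-0.0628,0.16],[0,0,0]],[[-0.156,-0.0628,0.2],[0,0,0]],[[-0.156,-0.0628,0.22],[0,0,0]],[[-0.156,-0.0628,0.232],[0,0,0]],[[-0.156,-0.0628,0.241],[0,0,0]],[[-0.156,-0.0628,0.246],[0,0,0]],[[-0.156,-0.0628,0.246],[0,0,0]]]' 0.036
python3 -m crank '[[[0,0,0],[0,0,0]],[[0,0,0],[0,0,0]],[[0,0,0],[0,0,0]],[[0,0,0],[0,0,0]]]' 0 30
python3 -m crank '[[[0,0,-0.05],[0,0,0]],[[0,0,-0.09],[0,0,0]],[[0.05,0.01,-0.1],[0,0,0]],[[0.1,0.02,-0.1],[0,0,0]],[[0.15,0.0227,-0.1],[0,0,0]],[[0.2,0.0227,-0.1],[0,0,0]],[[0.25,0.0227,-0.1],[0,0,0]],[[0.3,0.0227,-0.1],[0,0,0]],[[0.3431,0.0227,-0.1],[0,0,0]],[[0.3431,0.0227,-0.1],[0,0,0]],[[0.3431,0.0227,-0.06],[0,0,0]],[[0.3431,0.0227,-0.03],[0,0,0]]]'
python3 -m crank '[[[0,0,0.01],[0,0,0]],[[0,0,0.018],[0,0,0]],[[0,0,0.022],[0,0,0]],[[0,0,0.024],[0,0,0]],[[0,0,0.024],[0,0,0]]]'
python3 -m crank '[[[0,0,0],[0,0,0]],[[0,0,0],[0,0,0]],[[0,0,0],[0,0,0]],[[0,0,0],[0,0,0]]]' 0.026
python3 -m crank '[[[0,0,-0.04],[0,0,0]],[[-0.04,0.02,-0.08],[0,0,0]],[[-0.08,0.04,-0.12],[0,0,0]],[[-0.12,0.04,-0.16],[0,0,0]],[[-0.16,0.04,-0.2],[0,0,0]],[[-0.18,0.04,-0.24],[0,0,0]],[[-0.18,0.04,-0.24],[0,0,0]],[[-0.18,0.04,-0.24],[0,0,0]]]') | grep -vE orient
python3 -c "
from h import *
lids('w13'); go((.4662,-.409,-.005),90)"
```

```text
time_s: 29.7
ee_pos: [0.5293, -0.317, -0.0048]
contact_force: [0.0, -0.2, 0.5]
width: 0.422
time_s: 30.1
ee_pos: [0.53, -0.3174, -0.0037]
contact_force: [-0.0, 0.5, 4.3]
width: 0.17
time_s: 31.3
ee_pos: [0.5514, 0.0265, 0.0239]
contact_force: [0.0, 0.1, -1.2]
width: 0.168
time_s: 31.8
ee_pos: [0.5525, 0.026, 0.0019]
contact_force: [-0.2, -0.8, -0.6]
width: 0.169
time_s: 32.2
ee_pos: [0.552, 0.0261, 0.0014]
contact_force: [0.3, -0.1, -0.5]
width: 0.306
time_s: 33.0
ee_pos: [0.5932, -0.1566, 0.2452]
contact_force: [1.1, 0.3, 0.6]
width: 0.307
green [266.  32.] [  54   60 2285] [ 0.4442 -0.2189] 
green [109.  55.] [  54   57 2005] [ 0.4663 -0.409 ] 
green [364. 127.] [  52   52 1894] [ 0.5513 -0.1019] TIN rel [ 0.0211 -0.0647]
green [467. 127.] [  52   52 1819] [0.5519 0.0252] TIN rel [0.0217 0.0624]
green [413. 163.] [  50   50 1686] [ 0.5968 -0.0386] TIN rel [ 0.0666 -0.0014]
blue [418. 110.] [  53   55 1999] [ 0.5312 -0.0376] TIN rel [ 0.001  -0.0004]
shift [-0.2543 -0.1266  0.2472] turn [ 0.003  0.    -0.002] rows>= 8 F [ 0.2  0.4 -1. ] t 33.0 w 0.303
```

```bash
(python3 -m crank '[[[-0.253,-0.1268,0.05],[0,0,0]],[[-0.253,-0.1268,0.06],[0,0,0]],[[-0.253,-0.1268,0.08],[0,0,0]],[[-0.253,-0.1268,0.1],[0,0,0]],[[-0.253,-0.1268,0.12],[0,0,0]],[[-0.253,-0.1268,0.14],[0,0,0]],[[-0.253,-0.1268,0.18],[0,0,0]],[[-0.253,-0.1268,0.21],[0,0,0]],[[-0.253,-0.1268,0.23],[0,0,0]],[[-0.253,-0.1268,0.24],[0,0,0]],[[-0.253,-0.1268,0.248],[0,0,0]],[[-0.253,-0.1268,0.248],[0,0,0]]]' 0.036
python3 -m crank '[[[0,0,0],[0,0,0]],[[0,0,0],[0,0,0]],[[0,0,0],[0,0,0]],[[0,0,0],[0,0,0]]]' 0 30
python3 -m crank '[[[0,0,-0.05],[0,0,0]],[[0,0,-0.09],[0,0,0]],[[0.05,0.01,-0.1],[0,0,0]],[[0.1,0.0106,-0.1],[0,0,0]],[[0.15,0.0106,-0.1],[0,0,0]],[[0.2,0.0106,-0.1],[0,0,0]],[[0.25,0.0106,-0.1],[0,0,0]],[[0.3,0.0106,-0.1],[0,0,0]],[[0.3322,0.0106,-0.1],[0,0,0]],[[0.3322,0.0106,-0.1],[0,0,0]],[[0.3322,0.0106,-0.06],[0,0,0]],[[0.3322,0.0106,-0.03],[0,0,0]]]'
python3 -m crank '[[[0,0,0.01],[0,0,0]],[[0,0,0.018],[0,0,0]],[[0,0,0.022],[0,0,0]],[[0,0,0.024],[0,0,0]],[[0,0,0.024],[0,0,0]]]'
python3 -m crank '[[[0,0,0],[0,0,0]],[[0,0,0],[0,0,0]],[[0,0,0],[0,0,0]],[[0,0,0],[0,0,0]]]' 0.026
python3 -m crank '[[[0,0,-0.04],[0,0,0]],[[-0.02,0.03,-0.08],[0,0,0]],[[-0.04,0.06,-0.12],[0,0,0]],[[-0.06,0.08,-0.16],[0,0,0]],[[-0.06,0.08,-0.2],[0,0,0]],[[-0.06,0.08,-0.24],[0,0,0]],[[-0.06,0.08,-0.24],[0,0,0]],[[-0.06,0.08,-0.24],[0,0,0]]]') | grep -vE orient
python3 -c "
from h import *
lids('w14'); go((.4442,-.219,-.005),90)"
```

```text
time_s: 34.25
ee_pos: [0.465, -0.4064, -0.0074]
contact_force: [0.3, -1.5, -0.6]
width: 0.42
time_s: 34.65
ee_pos: [0.466, -0.4074, -0.0055]
contact_force: [0.9, 1.8, 6.4]
width: 0.174
time_s: 35.85
ee_pos: [0.4755, -0.0745, 0.0222]
contact_force: [0.1, 1.5, -2.1]
width: 0.174
time_s: 36.35
ee_pos: [0.4763, -0.0748, -0.0002]
contact_force: [0.4, -1.1, -1.1]
width: 0.17
time_s: 36.75
ee_pos: [0.4758, -0.0748, -0.0007]
contact_force: [-0.2, -0.5, 0.9]
width: 0.304
time_s: 37.55
ee_pos: [0.5561, -0.1347, 0.2399]
contact_force: [-0.4, -0.4, -1.1]
width: 0.306
green [248.  67.] [  54   57 2169] [ 0.4442 -0.2189] 
green [369.  96.] [  53   56 2107] [ 0.4766 -0.0755] TIN rel [-0.0536 -0.0383]
green [346. 158.] [  51   50 1792] [ 0.5514 -0.1019] TIN rel [ 0.0212 -0.0647]
green [447. 159.] [  50   49 1731] [0.5517 0.0251] TIN rel [0.0215 0.0623]
green [394. 193.] [  49   48 1584] [ 0.5968 -0.0387] TIN rel [ 0.0666 -0.0015]
blue [398. 142.] [  52   51 1879] [ 0.5311 -0.0376] TIN rel [ 0.0009 -0.0004]
shift [-0.0847 -0.1109  0.2435] turn [-0.001 -0.001 -0.   ] rows>= 6 F [-0.5 -0.  -0.7] t 37.6 w 0.302
```

```bash
(python3 -m crank '[[[-0.0845,-0.1113,0.05],[0,0,0]],[[-0.0845,-0.1113,0.08],[0,0,0]],[[-0.0845,-0.1113,0.1],[0,0,0]],[[-0.0845,-0.1113,0.13],[0,0,0]],[[-0.0845,-0.1113,0.16],[0,0,0]],[[-0.0845,-0.1113,0.2],[0,0,0]],[[-0.0845,-0.1113,0.22],[0,0,0]],[[-0.0845,-0.1113,0.232],[0,0,0]],[[-0.0845,-0.1113,0.24],[0,0,0]],[[-0.0845,-0.1113,0.244],[0,0,0]],[[-0.0845,-0.1113,0.244],[0,0,0]]]' 0.036
python3 -m crank '[[[0,0,0],[0,0,0]],[[0,0,0],[0,0,0]],[[0,0,0],[0,0,0]],[[0,0,0],[0,0,0]]]' 0 30
python3 -m crank '[[[0,0,-0.05],[0,0,0]],[[0,0,-0.09],[0,0,0]],[[0.05,0.01,-0.1],[0,0,0]],[[0.1,0.02,-0.1],[0,0,0]],[[0.15,0.03,-0.1],[0,0,0]],[[0.2,0.0327,-0.1],[0,0,0]],[[0.221,0.0327,-0.1],[0,0,0]],[[0.221,0.0327,-0.1],[0,0,0]],[[0.221,0.0327,-0.06],[0,0,0]],[[0.221,0.0327,-0.03],[0,0,0]]]'
python3 -m crank '[[[0,0,0.01],[0,0,0]],[[0,0,0.018],[0,0,0]],[[0,0,0.022],[0,0,0]],[[0,0,0.024],[0,0,0]],[[0,0,0.024],[0,0,0]]]'
python3 -m crank '[[[0,0,0],[0,0,0]],[[0,0,0],[0,0,0]],[[0,0,0],[0,0,0]],[[0,0,0],[0,0,0]]]' 0.026
python3 -m crank '[[[0,0,-0.04],[0,0,0]],[[0,0.03,-0.08],[0,0,0]],[[-0.02,0.06,-0.12],[0,0,0]],[[-0.04,0.1,-0.16],[0,0,0]],[[-0.04,0.12,-0.2],[0,0,0]],[[-0.04,0.12,-0.24],[0,0,0]],[[-0.04,0.12,-0.24],[0,0,0]],[[-0.04,0.12,-0.24],[0,0,0]],[[-0.04,0.12,-0.24],[0,0,0]]]') | grep -vE orient
python3 - <<'E'
from h import *
im,c=lids('w15'); s,_=look('scene','s15'); o=np.zeros((600,800,3),np.uint8)
o[:300,:480]=cv2.resize(im[:,:,::-1],(480,300)); o[300:,:800]=cv2.resize(s[100:273,120:581,::-1],(800,300),interpolation=2)
cv2.imwrite('pics/f15.png',np.clip(1.4*o,0,255).astype(np.uint8))
E
```

```text
time_s: 38.7
ee_pos: [0.4439, -0.2191, -0.0053]
contact_force: [0.8, 0.5, -0.2]
width: 0.421
time_s: 39.1
ee_pos: [0.4449, -0.2194, -0.0042]
contact_force: [-0.4, 0.8, 4.1]
width: 0.169
time_s: 40.1
ee_pos: [0.4768, 0.0018, 0.0241]
contact_force: [-0.4, -0.2, -1.5]
width: 0.174
time_s: 40.6
ee_pos: [0.4777, 0.0018, 0.0018]
contact_force: [-0.1, -0.6, -0.1]
width: 0.171
time_s: 41.0
ee_pos: [0.4772, 0.0018, 0.0013]
contact_force: [-0.6, -0.1, -0.7]
width: 0.307
time_s: 41.9
ee_pos: [0.5962, -0.0381, 0.2398]
contact_force: [0.3, 1.0, 0.5]
width: 0.303
green [288.  60.] [  54   59 2285] [ 0.4766 -0.0752] TIN rel [-0.0536 -0.038 ]
green [354.  61.] [  55   58 2287] [0.4771 0.0012] TIN rel [-0.0531  0.0384]
green [268. 126.] [  52   53 1949] [ 0.5515 -0.1016] TIN rel [ 0.0213 -0.0644]
green [372. 127.] [  52   53 1938] [0.5518 0.0254] TIN rel [0.0216 0.0626]
green [320. 163.] [  50   50 1760] [ 0.5969 -0.0383] TIN rel [ 0.0667 -0.0011]
blue [320. 109.] [  53   54 2089] [ 0.5313 -0.0375] TIN rel [ 0.0011 -0.0003]
```

View pics/f15.png

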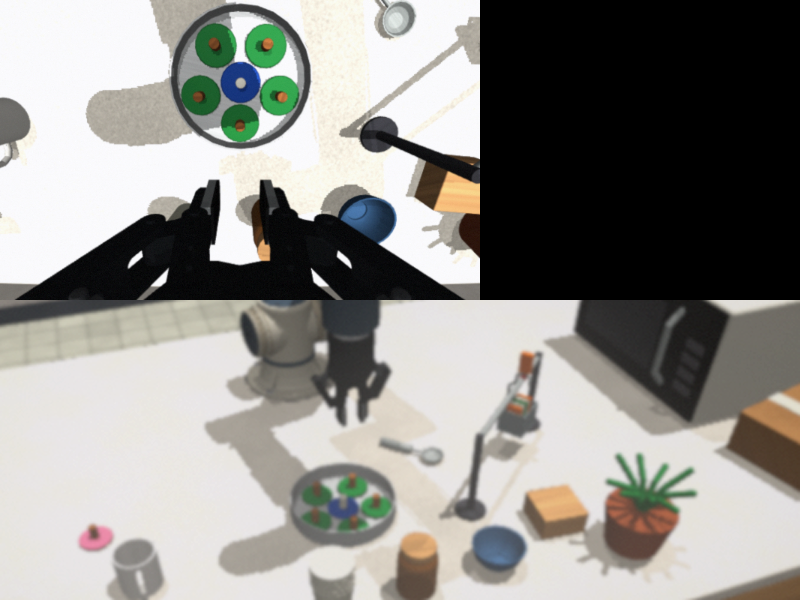

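The wrist view shows blue at the centre of the tin with five greens around it, all flat and knobs up. The scene view shows the caddy hanging on the rail. A last close look at the caddy on the band.

```bash
python3 - <<'E'
from h import *
s,_=look('scene','s16'); t,_=look('top','t16'); o=np.zeros((600,800,3),np.uint8)
o[:,:400]=cv2.resize(s[120:195,395:445,::-1],(400,600),interpolation=2); o[:400,400:]=cv2.resize(t[225:275,130:180,::-1],(400,400),interpolation=2)
cv2.imwrite('pics/f16.png',np.clip(1.4*o,0,255).astype(np.uint8))
E
```

```text
(no output)
```

View pics/f16.png

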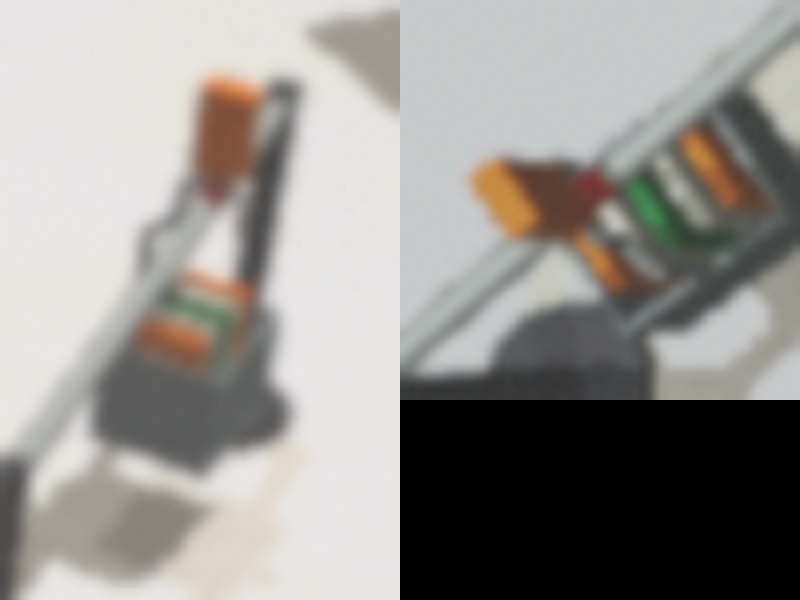

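```bash
python3 -c "
from h import *
p=plane(cam('top'),[((503-400)/8+130-.4,225+198/8-.4)],.237)[0]; a=np.radians(41.1); d=p[:2]-[.4586,.387]
print(p,'along',d@[-np.sin(a),np.cos(a)],'perp',d@[np.cos(a),np.sin(a)])
from station import job; print(monitor.sense()['time_s']); job.hand_in()"
```

```text
[0.45802572 0.38683598 0.237     ] along 0.0002539172929608146 perp -0.0005405829811427238
42.1
the job is handed in; nothing more can be done
```

The job is done and handed in at 42 s.

**Caddy:** I lifted it out of the tin and hooked it on the rail about 89 mm from the red band. I then slid it along under light pressure onto the band and released it. The last check puts the hook within 1 mm of the band centre, hanging straight.

**Lids:** Blue is about 1 mm from the tin's centre. The five green lids present lie flat around it at about 65–67 mm from the tin's centre, knobs up. One green lid had been knocked a few centimetres before I picked it up, and I found and packed it. The pink one stayed out.

**Other things:** I saw nothing else moved on the counter in the last pictures. I did not measure the bystanders again.

**Disagreements and failures:**
- My first two tries at the blue lid closed empty. The finger ends sit about 22 mm behind the stated tool point, so I went deeper. On the first try the fingers pressed briefly on the lid, with about 10 N on the tool.
- Placing the first green lid gave a brief 35 N vertical (about 40 N in all) at the wrist. I set the rest down more slowly.
- The top-camera and wrist-camera positions disagreed by up to about 4 mm for the tin. I used the wrist values.

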